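# Clear the tins, fetch the sanding puck, put the tins back

### The arm

A 6-joint arm with a two-finger parallel gripper is mounted at the origin on the work surface. World frame = base frame: x ahead of the robot, y to its left, z up, the work surface at z = 0. Lengths are in m, angles in rad, forces in N, time in s.
With the tool pointing down it reaches from about 0.25 to 0.725 m from the base axis. Payload 4 kg.
Tool frame: the origin (TCP) lies at the very end of the fingers, on their centre line; the grasp point (between the pads) lies 19 mm behind it (ctrl.grip_depth is the distance from the TCP to the grasp point, in m); z points along the fingers, y is the line along which they close (so a half turn about z gives the same grasp; the last joint's range is limited). The gripper opens to 85 mm and grips with 20 to 120 N. Pads are 22 mm wide; open, the fingers measure 114 mm over their backs; the gripper's body (76 mm by 85 mm) begins 54 mm behind the grasp point. The pads swing forward as they close: fully open they stand 13 mm farther back than shut.
Start: joints at [1.123, 0.241, 0.005, 1.335, 0, 1.571], TCP at [0.216, 0.451, 0.231] pointing down, gripper open.
Joint ranges: [-2.72, 2.72], [-1.05, 1.87], [-1.09, 1.28], [-1.99, 2.15], [-1.42, 1.44], [-3.14, 3.14]. Speed limits (rad/s): [2.79, 2.79, 3.14, 3.14, 3.14, 3.14].

### API

Orientations are given as a rotation vector (axis times angle).
In Python, from plant import ctrl, solve_ik, sensors, cams gives the robot as it stands. The module is installed in compiled form; this text tells all that it offers. Calls block until the motion is done:
- ctrl.move_to(position, orientation): joint-space move of the TCP to a pose.
- ctrl.move_linear(position, orientation=None, speed=0.15): straight line of the TCP; orientation=None keeps the orientation; speed is the mean speed in m/s.
- ctrl.goto_joints(angles): joint-space move.
- ctrl.move_gripper(opening, squeeze=None): finger opening in m; squeeze is the grip in N (None keeps the last); returns when the fingers have stopped.
- ctrl.pause(seconds).
- solve_ik(position, orientation): joint angles nearest the present ones, or None.
- sensors.observe(): the state.
- cams.grab_frame(name): name is "side" or "top"; returns a dict with "img" (420x560x3 uint8, red, green, blue), "range_z" (420x560 float32, m along the optical axis (not along the pixel's ray), 0 where there is no reading), "camera_matrix" (3x3 intrinsics, pixels), "pose" (4x4, takes a point from camera to world coordinates). Camera axes: x right, y up, looking along -z (the intrinsics and any distortion apply to the point x, -y, -z); pixel columns grow to the right and rows downward; lengths in m; the calibration is good to about 2 mm. A picture is of the moment at which its call begins.
A pose or a line that the arm cannot do raises ctrl.IKError and nothing moves.
- ctrl.job_done(): hands the job in; it is judged then, once.
The state is a dict: "clock": time; "joints": joint angles; "dq": joint speeds; "joint_efforts": joint torques, N m; "position": TCP position; "tool_rot": TCP orientation; "force": force on the tool from outside, world axes, zero at the start; "ft_torque": the same for the moment, N m; "opening": finger opening in m; "gripper_force": force on a finger pad.
Only numpy, scipy, OpenCV 4.12 (cv2) and the standard library are available. Lean on these libraries where they do the work, as an engineer would, in place of code of your own. Each camera call takes 0.05 s, during which the arm holds its last target. There are 200 camera calls.

### The job

Get the sanding puck out from behind the tins: first clear the red tin, the blue can and the yellow jar into the aluminium tray at the side, all three standing upright in it before you move the puck, then set the puck down in the middle of the green mat. Only then put the three containers back, each standing upright in the middle of the coaster of its own colour. Never tip a container over, and leave the glass jar alone.

Things in the scene. Friction and masses are not known exactly. Their poses are not given: they have to be found in the camera images.
- red_tin: red painted tin with steel bands and a steel lid, 132 mm high over all; outside diameter 54 mm, straight-sided up to 126 mm above its base, narrower above that. Loose, about 0.2 to 0.4 kg. Origin: centre of its base, z up. At the start it stands on the red coaster
- blue_can: blue spray can with a white band and a blue cap, 140 mm high over all; outside diameter 54 mm, straight-sided up to 118 mm above its base, narrower above that. Loose, about 0.2 to 0.4 kg. Origin: centre of its base, z up. At the start it stands on the blue coaster
- yellow_jar: yellow plastic jar with a paper label and a black screw cap, 136 mm high over all; outside diameter 54 mm, straight-sided up to 116 mm above its base, narrower above that. Loose, about 0.2 to 0.4 kg. Origin: centre of its base, z up. At the start it stands on the yellow coaster
- puck: hand sanding puck: round brown wooden foot, diameter 62 mm, 22 mm high, a neck of diameter 28 mm, and on top an orange round knob to hold it by, diameter 44 mm, from 28 to 56 mm above the base. Loose, 0.15 kg. Origin: centre of its base, z up. At the start it stands on the plywood board (top 12 mm above the bench), too close among the three tall containers for a gripper
- red_coaster: round red plastic coaster, diameter 66 mm, 4 mm thick, fixed on a 12 mm thick plywood board (its top is 16 mm above the bench), the place of the red tin. Origin: centre of its underside. The three coasters lie 66 mm from the puck's start, to its left, to its right and on the robot's side; which colour is where varies
- blue_coaster: round blue plastic coaster, diameter 66 mm, 4 mm thick, fixed on a 12 mm thick plywood board (its top is 16 mm above the bench), the place of the blue can. Origin: centre of its underside. The three coasters lie 66 mm from the puck's start, to its left, to its right and on the robot's side; which colour is where varies
- yellow_coaster: round yellow plastic coaster, diameter 66 mm, 4 mm thick, fixed on a 12 mm thick plywood board (its top is 16 mm above the bench), the place of the yellow jar. Origin: centre of its underside. The three coasters lie 66 mm from the puck's start, to its left, to its right and on the robot's side; which colour is where varies
- side_tray: shallow aluminium tray, 280 mm (its x) by 120 mm (its y), 18 mm high, walls and floor 4 mm thick, empty, fixed on the bench to the left or right of the board: the side area. Room for three containers in a row along its x, e.g. 85 mm apart. Origin: centre of its underside
- mat: round green mat, diameter 120 mm, 4 mm thick, fixed on the bench on the other side of the board. Origin: centre of its underside
- glass_jar: bystander: glass jar with a steel lid, diameter 72 mm, 88 mm high, standing on the bench beyond the board. Origin: centre of its base

How it is judged:
By the outcome, as a careful person would: the job done as asked, in the order asked, and still so for the second after the job is handed in, with the robot touching nothing.
It also fails if it takes over 138 s, if anything falls off the work surface, if the arm or the gripper's body presses on something with over 40 N, if the wrist force passes 120 N, or if a joint passes its speed limit or range.

## Working session

There is one attempt and no reset: what is moved stays moved. The work goes in short steps, each a Python script; the robot and the scene stay as the last script left them, time stands still between calls to the robot, and variables do not carry over. Pictures are saved under pics/ and viewed, at most 14 in all, crops included, and the job is handed in when it is done.

```bash
mkdir -p pics; ls
python3 - <<'E'
from plant import ctrl, solve_ik, sensors, cams
import cv2, numpy as np
for n in ("top","side"):
    f=cams.grab_frame(n); cv2.imwrite(f"pics/{n}0.png",f["img"][:,:,::-1]); np.savez(f"{n}0.npz",**f)
    print(n,f["camera_matrix"].tolist(),np.round(f["pose"],3).tolist(),[k for k in f],(f["range_z"]>0).mean())
s=sensors.observe();print(s)
E
```

```text
pics
top [[443.3723162520953, 0.0, 281.99679487906644], [0.0, 443.3723162520953, 207.9334947205888], [0.0, 0.0, 1.0]] [[-0.02, 0.991, -0.132, 0.495], [-1.0, -0.023, -0.019, 0.004], [-0.022, 0.131, 0.991, 1.076], [0.0, 0.0, 0.0, 1.0]] ['img', 'range_z', 'camera_matrix', 'pose'] 0.9962329931972789
side [[427.42098092097154, 0.0, 273.4967891642181], [0.0, 427.42098092097154, 212.2292736375897], [0.0, 0.0, 1.0]] [[0.955, 0.249, -0.159, 0.488], [-0.295, 0.775, -0.559, -0.471], [-0.017, 0.581, 0.814, 0.75], [0.0, 0.0, 0.0, 1.0]] ['img', 'range_z', 'camera_matrix', 'pose'] 0.9958460884353741
{'clock': 0.1, 'joints': array([ 1.12299178e+00,  2.41337972e-01,  3.86876105e-03,  1.33519955e+00,
       -2.10254989e-05,  1.57078156e+00]), 'dq': array([-8.94695013e-04, -2.72412266e-03,  4.08307198e-03, -7.06834746e-04,
       -1.35973627e-03,  5.43539512e-05]), 'joint_efforts': array([ 9.12852938e-04, -3.73137939e+01,  2.53009558e+01,  1.08462412e-02,
        9.77507875e-05,  6.36017703e-06]), 'position': array([0.21625675, 0.45019171, 0.23050556]), 'tool_rot': array([-6.97436495e-01, -3.06279205e+00,  2.87475920e-03]), 'force': array([-0.3172896 ,  0.17631365,  0.65341693]), 'ft_torque': array([-0.01575429,  0.00903155, -0.02365516]), 'gripper_force': 0.0, 'opening': 0.0856787061273141}
```

View pics/top0.png

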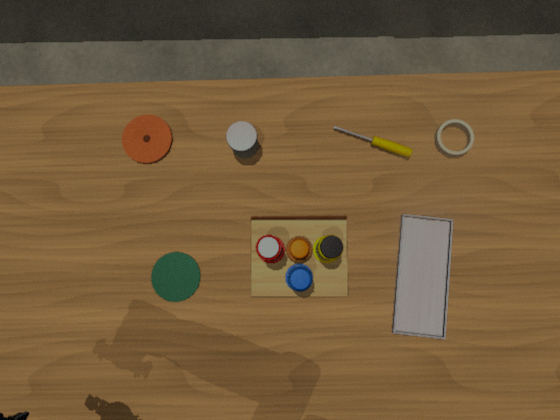

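View pics/side0.png

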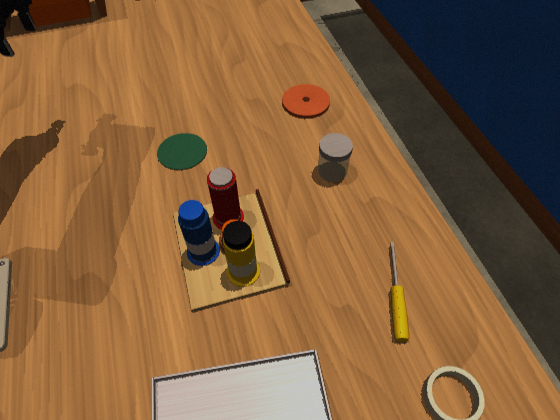

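The top view shows red tin (270,248), puck knob (299,249), yellow jar with a black cap (331,248) and blue can (299,279). The mat is at (176,277), the tray at (422,276) and the glass jar at (242,138). The side view agrees, and shows a dark strip along the board's far edge, (258,192) to (287,285). I'll measure it all next.

```bash
cat > vis.py <<'E'
import numpy as np, cv2
def cloud(f):
    K=f["camera_matrix"]; P=f["pose"]; d=f["range_z"]
    v,u=np.mgrid[:d.shape[0],:d.shape[1]]
    p=np.stack([(u-K[0,2])/K[0,0]*d,-(v-K[1,2])/K[1,1]*d,-d],-1)
    return p@P[:3,:3].T+P[:3,3]
def hsv(f): return cv2.cvtColor(np.ascontiguousarray(f["img"]),cv2.COLOR_RGB2HSV)
def ray(f,uv,z):
    K=f["camera_matrix"];P=f["pose"]
    d=P[:3,:3]@np.array([(uv[0]-K[0,2])/K[0,0],-(uv[1]-K[1,2])/K[1,1],-1])
    return P[:3,3]+d*(z-P[2,3])/d[2]
def project(f,p):
    P=f["pose"];K=f["camera_matrix"];q=P[:3,:3].T@(np.asarray(p)-P[:3,3])
    return np.array([K[0,2]-K[0,0]*q[0]/q[2],K[1,2]+K[1,1]*q[1]/q[2]])
def blob(m):
    n,l,s,c=cv2.connectedComponentsWithStats(m.astype(np.uint8))
    i=1+np.argmax(s[1:,4]); return l==i
def circ(m):
    c=max(cv2.findContours(m.astype(np.uint8),cv2.RETR_EXTERNAL,cv2.CHAIN_APPROX_NONE)[0],key=cv2.contourArea)
    return cv2.fitEllipse(cv2.convexHull(c))
E
python3 - <<'E'
from vis import *
for n in ("top","side"):
    f=dict(np.load(n+"0.npz")); c=cloud(f); h=hsv(f); H,S,V=[h[...,i].astype(int) for i in range(3)]
    Z=c[...,2]; X=c[...,0]; Y=c[...,1]
    near=(X>.35)&(X<.65)&(abs(Y)<.18)
    print(n,"bench z",np.median(Z[(X>.5)&(X<.6)&(Y<-.12)&(Y>-.2)]))
    # tall tops: flat top layers
    for nm,m in dict(tall=near&(Z>.13),).items():
        k,l,s,ce=cv2.connectedComponentsWithStats(m.astype(np.uint8))
        for i in range(1,k):
            if s[i,4]<40: continue
            q=l==i; zt=np.percentile(Z[q],80); t=q&(abs(Z-zt)<.004); e=circ(t); 
            print(" tall z",zt.round(4),"n",t.sum(),"centroid",np.median(c[t],0).round(4),"ell",np.round(e[0],1),np.round(e[1],1),"ray",ray(f,e[0],zt).round(4),"rgb",np.median(f["img"][t],0))
    m=near&(H>5)&(H<15)&(S>190)&(V>90)&(Z>.045)&(Z<.09)
    if m.sum()>20:
        m=blob(m); zt=np.percentile(Z[m],90); print(" knob",m.sum(),zt,circ(m),ray(f,circ(m)[0],zt).round(4))
    m=blob((H>60)&(H<90)&(S>90)&(abs(Z)<.03)); z=np.median(Z[m]); e=circ(m); print(" mat z",z,e,ray(f,e[0],z).round(4))
    b=near&(Z>.006)&(Z<.0145)&(X<.55); print(" board z",np.median(Z[b]), "x,y range",np.percentile(X[b],[1,99]),np.percentile(Y[b],[1,99]))
    j=(X>.6)&(X<.9)&(Y>0)&(Y<.25)&(Z>.075)
    if j.sum(): print(" glass",np.median(c[j],0))
    t=blob((Y<-.15)&(Y>-.45)&(X>.2)&(X<.65)&(S<60)&(V>90)); r=cv2.minAreaRect(np.argwhere(t)[:,::-1].astype(np.float32)); 
    zi=np.median(Z[t]); print(" tray floor z",zi, r, ray(f,r[0],.018).round(4)); print(np.round([ray(f,p,.018)for p in cv2.boxPoints(r)],3).tolist())
    for y in (-.05,0,.05): # fence profile
        q=(abs(Y-y)<.006)&(X>.52)&(X<.60); o=np.argsort(X[q]); print(" edge",y,[(round(float(a),3),round(float(b),3)) for a,b in zip(X[q][o][::6],Z[q][o][::6])][:30] if n=="top" else Z[q].max())
E
```

```text
top bench z -0.00034244237311209513
 tall z 0.1484 n 334 centroid [0.5375 0.0543 0.1473] ell [267.9 246.9] [20.3 22.2] ray [0.5366 0.0535 0.1484] rgb [143. 148. 143.]
 tall z 0.1528 n 392 centroid [ 0.5353 -0.0771  0.1516] ell [330.7 246.1] [22.3 22.7] ray [ 0.5352 -0.0771  0.1528] rgb [44. 41. 39.]
 tall z 0.1562 n 338 centroid [ 0.4712 -0.01    0.1554] ell [299.3 278.3] [20.4 21.1] ray [ 0.4707 -0.0103  0.1562] rgb [ 40.  86. 144.]
 mat z 0.0036235945062443875 ((175.45132446289062, 276.4423522949219), (47.5068473815918, 49.047061920166016), 32.684425354003906) [0.477  0.2848 0.0036]
 board z 0.011468969031776965 x,y range [0.42698992 0.5441495 ] [-0.12385297  0.10432595]
 glass [0.79583879 0.11486573 0.08744194]
 tray floor z 0.003614080100596828 ((423.37939453125, 276.067626953125), (52.61380386352539, 121.41056823730469), 4.39870548248291) [ 0.4666 -0.3033  0.018 ]
[[0.335, -0.224, 0.018], [0.615, -0.261, 0.018], [0.603, -0.385, 0.018], [0.324, -0.344, 0.018]]
 edge -0.05 [(0.52, 0.129), (0.521, 0.012), (0.523, 0.096), (0.524, 0.071), (0.526, 0.013), (0.527, 0.055), (0.528, 0.014
[... 1783 characters left out ...]
(235.06085205078125, 230.6075439453125), (21.50381851196289, 26.944149017333984), 107.36266326904297) [ 0.5386 -0.0218  0.0686]
 mat z 0.0036647386596528886 ((181.58975219726562, 151.12579345703125), (34.998844146728516, 49.312782287597656), 79.07799530029297) [0.4768 0.2811 0.0037]
 board z 0.01159566127389422 x,y range [0.42461117 0.54529913] [-0.1284576   0.09647122]
 glass [0.79397299 0.1072016  0.0874032 ]
 tray floor z 0.003603942547147576 ((241.0, 386.5), (65.0, 172.0), 90.0) [ 0.4772 -0.286   0.018 ]
[[0.35, -0.191, 0.018], [0.63, -0.279, 0.018], [0.593, -0.373, 0.018], [0.336, -0.293, 0.018]]
 edge -0.05 0.013954854797939675
 edge 0 0.07026279282664472
 edge 0.05 0.15028049400415844
```

The two cameras differ by 4–5 mm in y. I'll grip the blue can along y and the yellow jar along x, which gives the exact robot-frame offset on each axis once they stand in the tray.

```bash
cat > rob.py <<'E'
import numpy as np
from scipy.spatial.transform import Rotation as Ro
from plant import ctrl, solve_ik, sensors, cams
def ori(th):  # tool down, closing line = (-sin th, cos th)
    return Ro.from_matrix(np.array([[-np.cos(th),-np.sin(th),0],[-np.sin(th),np.cos(th),0],[0,0,-1]]).T).as_rotvec()
DZ=.075   # TCP height above a container's base
UP=.26
def pick(x,y,th,zbase,dz=DZ,squeeze=45,opening=.085):
    ctrl.move_to([x,y,UP],ori(th)); ctrl.move_gripper(opening)
    ctrl.move_linear([x,y,zbase+dz],speed=.2)
    ctrl.move_gripper(.0,squeeze); s=sensors.observe()
    print("grip",s["opening"].round(4),s["gripper_force"],s["clock"])
    ctrl.move_linear([x,y,UP],speed=.25)
    print("lift",sensors.observe()["opening"].round(4))
def over(x,y,th):
    p=sensors.observe()["position"]; ctrl.move_linear([x,y,UP],ori(th),speed=.25)
def place(x,y,zbase,dz=DZ):
    ctrl.move_linear([x,y,zbase+dz+.03],speed=.2)
    ctrl.move_linear([x,y,zbase+dz+.001],speed=.06)
    s=sensors.observe(); print("placed pos",s["position"].round(4),"F",s["force"].round(1))
    ctrl.move_gripper(.085); ctrl.move_linear([x,y,UP],speed=.25); print("t",sensors.observe()["clock"])
E
python3 - <<'E'
from rob import *
s=sensors.observe()
for th in (0,np.pi,np.pi/2,-np.pi/2):
  for p in ([.47,-.013,.091],[.535,-.08,.26],[.382,-.294,.079],[.55,-.317,.26],[.477,.283,.05]):
    q=solve_ik(p,ori(th)); print(round(th,2),p,None if q is None else np.round(q,2))
E
```

```text
0 [0.47, -0.013, 0.091] [-0.03  0.3  -0.31  0.96  0.   -0.03]
0 [0.535, -0.08, 0.26] [-0.15  0.31  0.18  1.43  0.   -0.15]
0 [0.382, -0.294, 0.079] [-0.66  0.33 -0.3   0.94  0.   -0.66]
0 [0.55, -0.317, 0.26] [-0.52  0.52  0.48  1.54  0.   -0.52]
0 [0.477, 0.283, 0.05] [ 0.54  0.49 -0.13  0.95  0.    0.54]
3.14 [0.47, -0.013, 0.091] [-0.03  0.3  -0.31  0.96  0.    3.11]
3.14 [0.535, -0.08, 0.26] [-0.15  0.31  0.18  1.43  0.    2.99]
3.14 [0.382, -0.294, 0.079] [-0.66  0.33 -0.3   0.94  0.    2.49]
3.14 [0.55, -0.317, 0.26] [-0.52  0.52  0.48  1.54  0.    2.62]
3.14 [0.477, 0.283, 0.05] [ 0.54  0.49 -0.13  0.95  0.   -2.61]
1.57 [0.47, -0.013, 0.091] [-0.03  0.3  -0.31  0.96  0.   -1.6 ]
1.57 [0.535, -0.08, 0.26] [-0.15  0.31  0.18  1.43  0.   -1.72]
1.57 [0.382, -0.294, 0.079] [-0.66  0.33 -0.3   0.94  0.   -2.23]
1.57 [0.55, -0.317, 0.26] [-0.52  0.52  0.48  1.54  0.   -2.09]
1.57 [0.477, 0.283, 0.05] [ 0.54  0.49 -0.13  0.95  0.   -1.04]
-1.57 [0.47, -0.013, 0.091] [-0.03  0.3  -0.31  0.96  0.    1.54]
-1.57 [0.535, -0.08, 0.26] [-0.15  0.31  0.18  1.43  0.    1.42]
-1.57 [0.382, -0.294, 0.079] [-0.66  0.33 -0.3   0.94  0.    0.91]
-1.57 [0.55, -0.317, 0.26] [-0.52  0.52  0.48  1.54  0.    1.05]
-1.57 [0.477, 0.283, 0.05] [ 0.54  0.49 -0.13  0.95  0.    2.11]
```

```bash
python3 - <<'E'
from rob import *
import cv2
pick(.470,-.013,0,.016)
over(.382,-.293,0); place(.382,-.293,.004)
ctrl.move_to([.535,-.08,UP],ori(-np.pi/2))
for n in ("top","side"):
    f=cams.grab_frame(n); cv2.imwrite(f"pics/{n}1.png",f["img"][:,:,::-1]); np.savez(f"{n}1.npz",**f)
print(sensors.observe()["clock"])
E
python3 - <<'E'
import cv2,numpy as np
cv2.imwrite("pics/both1.png",cv2.resize(np.hstack([cv2.imread("pics/top1.png"),cv2.imread("pics/side1.png")]),(800,300)))
E
```

```text
Traceback (most recent call last):
  File "rob.py", line 12, in pick
    print("grip",s["opening"].round(4),s["gripper_force"],s["clock"])
                 ^^^^^^^^^^^^^^^^^^
AttributeError: 'float' object has no attribute 'round'
[ WARN:0@0.013] global loadsave.cpp:275 findDecoder imread_('pics/top1.png'): can't open/read file: check file path/integrity
[ WARN:0@0.013] global loadsave.cpp:275 findDecoder imread_('pics/side1.png'): can't open/read file: check file path/integrity
Traceback (most recent call last):
cv2.error: OpenCV(4.12.0) :-1: error: (-5:Bad argument) in function 'resize'
> Overload resolution failed:
>  - src data type = object is not supported
>  - Expected Ptr<cv::UMat> for argument 'src'
```

The script stopped on a print right after gripping, so I'll carry on from there.

```bash
sed -i 's/s\["opening"\]\.round(4)/round(s["opening"],4)/; s/sensors.observe()\["opening"\].round(4)/round(sensors.observe()["opening"],4)/' rob.py
cat >> rob.py <<'E'
import cv2
def snap(k):
    im=[]
    for n in ("top","side"):
        f=cams.grab_frame(n); np.savez(f"{n}{k}.npz",**f); im.append(f["img"][:,:,::-1])
    cv2.imwrite(f"pics/both{k}.png",cv2.resize(np.hstack(im),(800,300)))
    print("snap at",sensors.observe()["clock"])
E
python3 - <<'E'
from rob import *
s=sensors.observe(); print(s["opening"],s["gripper_force"],s["clock"],s["position"])
ctrl.move_linear([.470,-.013,UP],speed=.25); print(sensors.observe()["opening"])
over(.382,-.293,0); place(.382,-.293,.004)
ctrl.move_to([.535,-.08,UP],ori(-np.pi/2)); snap(1)
E
```

```text
0.05281328733990485 46.26555919647217 3.625 [ 0.47100372 -0.01292376  0.09227454]
0.05298004112083614
placed pos [ 0.3817 -0.2923  0.0801] F [-1.4  3.6  4.9]
t 8.6083
snap at 10.5083
```

View pics/both1.png

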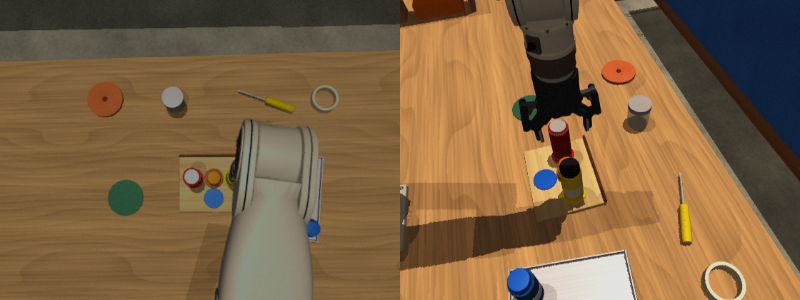

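Top: the blue can stands in the tray's near end, with the arm covering the tray's middle; the blue coaster is visible at (213,198) of the halved picture. Side: the can stands upright at (522,285). Next is the yellow jar.

Run:
```python
from rob import *
pick(.535,-.08,-np.pi/2,.016)
over(.551,-.317,-np.pi/2); place(.551,-.317,.004)
ctrl.move_to([.45,.15,UP],ori(0)); snap(2)
```

```text
grip 0.0529 46.515036821365356 12.3667
lift 0.0531
placed pos [ 0.55   -0.3169  0.0801] F [-3.1  1.7  4.3]
t 17.125
snap at 18.9667
```

View pics/both2.png

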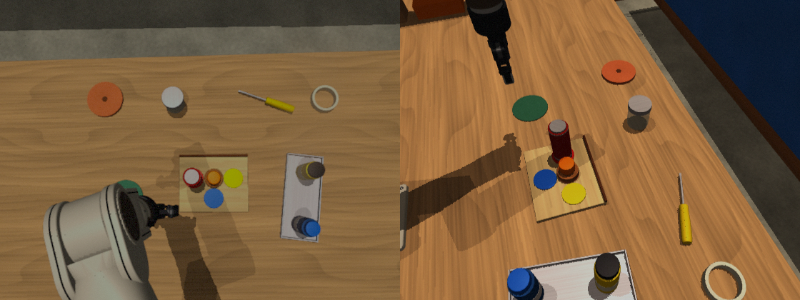

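```bash
cat > meas.py <<'E'
from vis import *
import sys
k=sys.argv[1]
for n in ("top","side"):
    f=dict(np.load(f"{n}{k}.npz")); c=cloud(f); h=hsv(f); H,S,V=[h[...,i].astype(int) for i in range(3)]
    X,Y,Z=c[...,0],c[...,1],c[...,2]
    print(n)
    area=((abs(Y+.31)<.1)|(abs(Y+.01)<.13))&(X>.3)&(X<.65)
    kk,l,s,ce=cv2.connectedComponentsWithStats((area&(Z>.115)&(Z<.165)).astype(np.uint8))
    for i in range(1,kk):
        if s[i,4]<60: continue
        q=l==i; zt=np.percentile(Z[q],85); t=blob(q&(abs(Z-zt)<.005)); e=circ(t)
        print("  top z %.4f"%zt,"n",t.sum(),"ray",ray(f,e[0],zt).round(4),"ax",np.round(e[1],1),"rgb",np.median(f["img"][t],0))
    for nm,hm in dict(blue=(H>95)&(H<125),yellow=(H>20)&(H<32)&(V>100),red=(H<5)|(H>174),green=(H>60)&(H<90)).items():
        m=hm&(S>(180 if nm=="yellow" else 110))&(Z<.022)&(abs(Y)<.36)&(X>.38)&(X<.65)&(Y>-.2)
        if m.sum()<200: continue
        m=blob(m); e=circ(m); z=np.median(Z[m]); print("  disc",nm,m.sum(),"z %.4f"%z,"ray",ray(f,e[0],z).round(4),"ax",np.round(e[1],1))
    m=area&(abs(Y+.01)<.06)&(Z>.058)&(Z<.085)&(S>150)&(H<18)
    if m.sum()>50:
        m=blob(m); e=circ(m); z=np.percentile(Z[m],80); print("  knob",m.sum(),"z %.4f"%z,"ray",ray(f,e[0],z).round(4),"ax",np.round(e[1],1))
E
python3 meas.py 2
```

```text
top
  top z 0.1406 n 404 ray [ 0.5507 -0.3125  0.1406] ax [22.3 23. ] rgb [56.  47.  40.5]
  top z 0.1486 n 350 ray [0.5374 0.0541 0.1486] ax [22.  24.2] rgb [148.  140.5 135. ]
  top z 0.1443 n 366 ray [ 0.3821 -0.289   0.1443] ax [20.7 22.2] rgb [ 28.  74. 137.]
  disc blue 571 z 0.0153 ray [ 0.4698 -0.0114  0.0153] ax [26.4 26.9]
  disc yellow 574 z 0.0156 ray [ 0.5347 -0.078   0.0156] ax [26.7 27.2]
  disc green 239 z 0.0033 ray [0.5129 0.2667 0.0033] ax [13.7 36.5]
  knob 95 z 0.0685 ray [ 0.5367 -0.0112  0.0685] ax [18.6 19.2]
side
  top z 0.1480 n 373 ray [0.5358 0.0484 0.148 ] ax [19.7 25.6] rgb [127. 113. 103.]
  top z 0.1405 n 953 ray [ 0.549  -0.3179  0.1405] ax [33.9 35.3] rgb [43. 37. 35.]
  top z 0.1443 n 858 ray [ 0.3808 -0.2945  0.1443] ax [30.7 35.6] rgb [ 30.  78. 161.]
  disc blue 711 z 0.0156 ray [ 0.4694 -0.014   0.0156] ax [27.4 32.6]
  disc yellow 815 z 0.0156 ray [ 0.5341 -0.0803  0.0156] ax [30.5 33.8]
  disc green 1346 z 0.0037 ray [0.4768 0.2815 0.0037] ax [34.8 49.2]
  knob 372 z 0.0683 ray [ 0.5348 -0.0184  0.0683] ax [20.5 22.4]
```

Heights check: coasters 16 mm, tray floor 4 mm, knob top 68 mm. At container-top height the top camera reads y about 3.3 mm high, the side camera about 2.2 mm low. The picture shows blue and yellow upright in the tray, and red and the puck still on the board. Next is the red tin.

```bash
python3 - <<'E'
from rob import *
pick(.5365,.0507,0,.016)
over(.466,-.305,-.14); place(.466,-.305,.004)
ctrl.move_to([.38,-.0,.35],ori(0)); snap(3)
E
python3 meas.py 3
```

```text
grip 0.0531 46.4475417137146 21.1667
lift 0.053
placed pos [ 0.4659 -0.3042  0.0802] F [-1.6  3.3  3.8]
t 26.425
snap at 27.775
top
  top z 0.1406 n 403 ray [ 0.5507 -0.3125  0.1406] ax [22.2 23. ] rgb [53. 45. 38.]
  top z 0.1367 n 354 ray [ 0.4663 -0.3003  0.1367] ax [20.8 23.9] rgb [129. 122. 116.]
  top z 0.1443 n 359 ray [ 0.382  -0.2888  0.1443] ax [20.7 22.1] rgb [ 26.  73. 135.]
  disc blue 571 z 0.0155 ray [ 0.4698 -0.0114  0.0155] ax [26.5 26.9]
  disc yellow 582 z 0.0153 ray [ 0.5346 -0.078   0.0153] ax [26.8 27.4]
  disc red 538 z 0.0154 ray [0.5367 0.0535 0.0154] ax [25.8 26.3]
  disc green 1772 z 0.0037 ray [0.4768 0.2848 0.0037] ax [47.1 48.7]
  knob 77 z 0.0682 ray [ 0.5367 -0.0112  0.0682] ax [18.6 19.2]
side
  top z 0.1406 n 944 ray [ 0.549  -0.3179  0.1406] ax [33.9 35.3] rgb [41. 36. 34.]
  top z 0.1363 n 824 ray [ 0.4649 -0.3052  0.1363] ax [31.3 34. ] rgb [178. 160. 147.]
  top z 0.1443 n 857 ray [ 0.3808 -0.2944  0.1443] ax [30.8 35.4] rgb [ 29.  76. 157.]
  disc blue 711 z 0.0157 ray [ 0.4694 -0.014   0.0157] ax [27.4 32.6]
  disc yellow 806 z 0.0156 ray [ 0.5343 -0.0805  0.0156] ax [30.  33.8]
  disc red 458 z 0.0156 ray [0.5364 0.0511 0.0156] ax [24.6 30.8]
  disc green 1350 z 0.0037 ray [0.4768 0.2815 0.0037] ax [34.8 49.2]
  knob 378 z 0.0683 ray [ 0.5348 -0.0188  0.0683] ax [20.8 22.7]
```

View pics/both3.png

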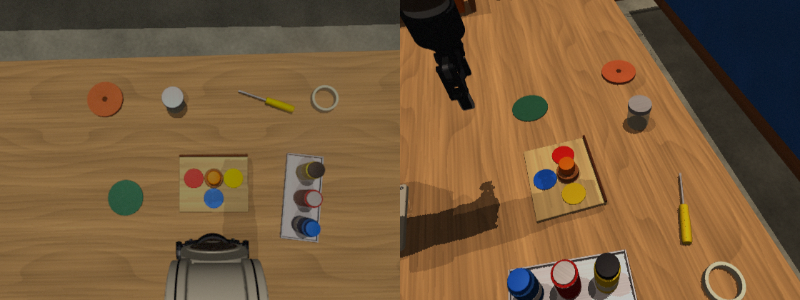

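All three stand upright in the tray, at top-view (313,228), (313,199) and (314,170). The puck stands free at (213,178). Next is the puck.

```bash
python3 - <<'E'
from rob import *
pick(.5357,-.0135,0,.012,dz=.027,squeeze=30)
over(.4768,.2828,0); place(.4768,.2828,.004,dz=.027)
ctrl.move_to([.382,-.293,UP],ori(0)); snap(4)
E
python3 - <<'E'
import sys; sys.path.insert(0,'.')
from vis import *
ims=[]
for n in ("top","side"):
    f=dict(np.load(f"{n}4.npz")); c=cloud(f); h=hsv(f);H,S,V=[h[...,i].astype(int) for i in range(3)]
    X,Y,Z=c[...,0],c[...,1],c[...,2]; r=(abs(X-.477)<.09)&(abs(Y-.283)<.09)
    m=blob(r&(Z>.05)&(Z<.075)); z=np.percentile(Z[m],80); t=blob(m&(abs(Z-z)<.006)); e=circ(t); print(n,"knob z",z,ray(f,e[0],z).round(4),e[1])
    m=blob(r&(H>60)&(H<90)&(S>90)); print(" mat",ray(f,circ(m)[0],.004).round(4))
    m=blob(r&(Z>.018)&(Z<.03)); print(" foot",ray(f,circ(m)[0],.024).round(4),circ(m)[1])
E
```

```text
grip 0.0431 30.97257435321808 30.4667
lift 0.043
placed pos [0.4762 0.2825 0.0316] F [-1.  -1.   1.7]
t 36.1833
snap at 38.375
top knob z 0.06081899322918192 [0.4767 0.2825 0.0608] (18.71486473083496, 19.005176544189453)
 mat [0.477  0.2847 0.004 ]
 foot [0.4767 0.2832 0.024 ] (25.55781364440918, 26.79707908630371)
side knob z 0.06059615469956625 [0.4754 0.2761 0.0606] (14.781608581542969, 18.51551055908203)
 mat [0.4767 0.2806 0.004 ]
 foot [0.4754 0.278  0.024 ] (20.55843734741211, 26.449913024902344)
```

View pics/both4.png

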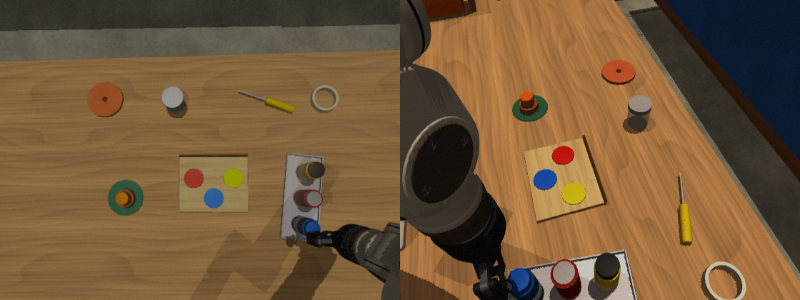

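The puck stands on the mat at top-view (124,198), within about 2 mm of the middle, and the tray is undisturbed. Now the blue can goes back; I'll check it before the other two.

```bash
cat > chk.py <<'E'
from vis import *
import sys
k=sys.argv[1]
C=dict(blue=(.4697,-.0130),red=(.5365,.0520),yellow=(.5346,-.0795))
for n in ("top","side"):
    f=dict(np.load(f"{n}{k}.npz")); c=cloud(f); X,Y,Z=c[...,0],c[...,1],c[...,2]
    for nm,(x,y) in C.items():
        m=(np.hypot(X-x,Y-y)<.035)&(Z>.13)&(Z<.17)
        if m.sum()<60: continue
        z=np.percentile(Z[m],85); t=blob(m&(abs(Z-z)<.005)); e=circ(t); print(n,nm,"z %.4f"%z,ray(f,e[0],z).round(4))
E
python3 - <<'E'
from rob import *
pick(.3817,-.2925,0,.004)
over(.4697,-.0130,0); place(.4697,-.0130,.016)
ctrl.move_to([.466,-.304,UP],ori(0)); snap(5)
E
python3 chk.py 5
python3 - <<'E'
import cv2,numpy as np
a=np.load('top5.npz')['img'][200:310,230:360,::-1]; b=np.load('side5.npz')['img'][170:310,160:300,::-1]
cv2.imwrite('pics/c5.png',np.hstack([cv2.resize(a,(400,400)),cv2.resize(b,(400,400))]))
E
```

```text
grip 0.0531 46.31123185157776 40.3
lift 0.0536
placed pos [ 0.4694 -0.0125  0.092 ] F [-2.3  2.4  3.6]
t 45.225
snap at 46.4417
top blue z 0.1565 [ 0.4686 -0.0108  0.1565]
```

View pics/c5.png

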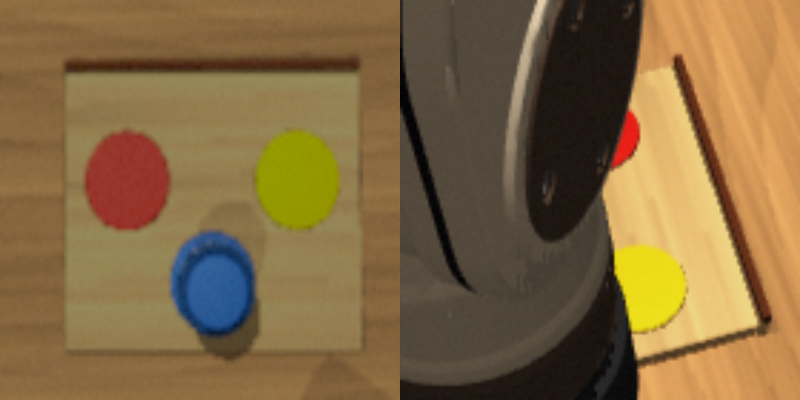

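The blue can stands upright within about 1 mm of its coaster's middle; the arm hides it in the side view. Red and yellow next.

```bash
python3 - <<'E'
from rob import *
pick(.4657,-.3037,0,.004)
over(.5368,.0522,0); place(.5368,.0522,.016)
pick(.5505,-.3155,0,.004)
over(.5348,-.0795,0); place(.5348,-.0795,.016)
ctrl.move_to([.30,.0,.40],ori(0)); snap(6)
E
python3 chk.py 6
python3 - <<'E'
import cv2,numpy as np
a=np.load('top6.npz')['img'][200:310,230:360,::-1]; b=np.load('side6.npz')['img'][150:310,160:300,::-1]
cv2.imwrite('pics/c6.png',np.hstack([cv2.resize(a,(400,400)),cv2.resize(b,(400,400))]))
E
```

```text
grip 0.0534 46.96491301059723 48.3667
lift 0.0534
placed pos [0.5365 0.0527 0.0922] F [-2.2  1.9  2.6]
t 53.5667
grip 0.053 47.793885469436646 56.6167
lift 0.0535
placed pos [ 0.5345 -0.0789  0.0924] F [-1.8  1.1  4.9]
t 61.3167
snap at 62.5167
top blue z 0.1566 [ 0.4688 -0.0109  0.1566]
top red z 0.1486 [0.5354 0.0554 0.1486]
top yellow z 0.1531 [ 0.5338 -0.0774  0.1531]
side blue z 0.1561 [ 0.4673 -0.0166  0.1561]
side red z 0.1484 [0.5348 0.0477 0.1484]
side yellow z 0.1524 [ 0.5325 -0.083   0.1524]
```

View pics/c6.png

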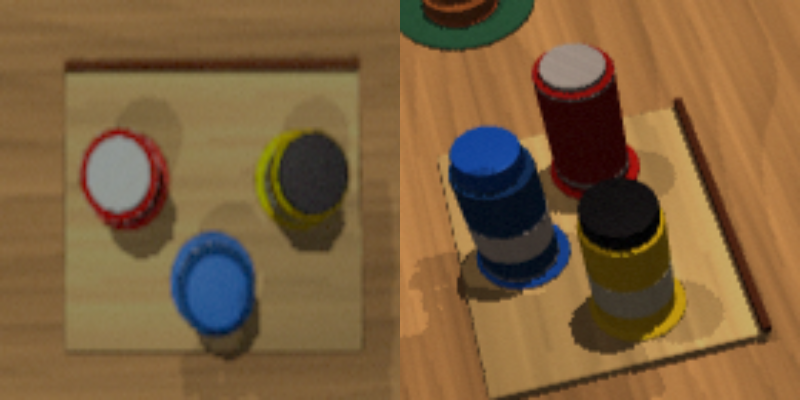

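View pics/both6.png

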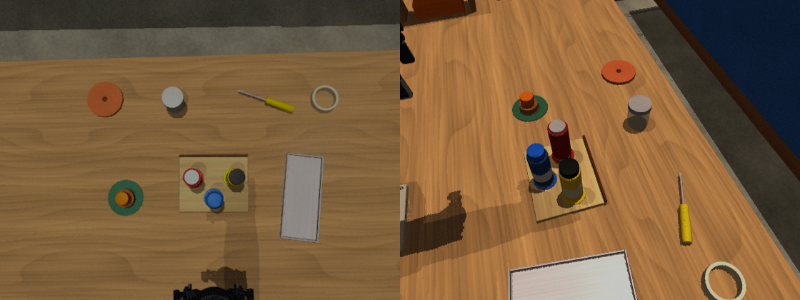

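All three stand upright on their own coasters with the rims visible all round, about 2 mm off centre at most. The puck is in the middle of the mat, and the glass jar at (173,99) is untouched. I'm handing it in.

```bash
python3 -c "
from plant import ctrl
print(ctrl.job_done())"
```

```text
the job is handed in; nothing more can be done
None
```

The job is done and handed in at about 63 s: the puck is on the mat and each container stands upright on the coaster of its own colour, all about 2 mm off centre at most by my measurements, with the glass jar untouched; the hand-in returned no verdict.

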